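# Isolate the bench supply: switch off and swing out the lockout hasp

## Task

The bench machine is going to be serviced. Turn the red handle of the grey isolator box clockwise, as far as it goes, from on to off, and only then swing the steel lockout hasp out clockwise by its yellow stud until it stops, so that a padlock can be hung in it. Leave the blue stone and the folding rule where they are.

Things in the scene. Friction and masses are not known exactly. Their poses are not given: they have to be found in the camera images.
- isolator: Grey steel box fixed on the bench, 234 x 184 mm, 60 mm high, working face on top. Origin under its centre at bench level, z up; x along the 234 mm side, away from the robot at yaw 0, y to the left. In this frame, mm: handle axis x -30, y -5; hasp pivot x 20, y 55; green dot (ON) x 70, y -5; two red dots (OFF) y -80. Glands and feet stand out about 22 mm at the x ends.
- handle (a joint): Red handle, vertical axis. 0 = ON, lever pointing to the box's +x (green dot); grows clockwise from above to the stop at 1.571 rad = OFF, lever pointing to the box's -y, between the red dots. Starts within 0.2 of ON. Stiff: 0.22 N m (3 to 4 N at 60 mm), no spring. While on, its lever blocks the hasp from swinging right out.
- handle_axis (a point): Point on the axis of the red handle, at half the height of its lever (82.5 mm above the bench). The hub is 40 mm across, its top 94 mm above the bench. The frame turns with the handle: its x points along the lever.
- lever_end (a point): Middle of the far end face of the red lever, 85 mm from the axis, 82.5 mm above the bench. The lever is a straight bar 16 mm wide, from 70 to 95 mm above the bench (10 mm clear above the face).
- hasp (a joint): Steel hasp, a flat blade 30 x 4 mm lying 3 mm over the face, vertical pivot. 0 = stowed, blade pointing to the box's -x; grows clockwise from above to the stop at 1.571 rad = swung out, blade to the box's +y, stud and padlock holes beyond the box's edge. Starts within 0.2 of stowed. Light: 0.08 N m (1 N at the stud), no spring.
- hasp_pivot (a point): Point on the hasp's pivot axis, 82 mm above the bench (the pivot boss, 22 mm across, is only 70 mm high). Opposite the blade a tail carries an upright steel lip, 51 to 85 mm from the pivot, 5 mm wide, top 90 mm above the bench; swung out, it stands in the way of the lever going back to ON.
- hasp_stud (a point): Centre of the yellow finger stud near the end of the hasp blade, 92 mm from the pivot: an upright pin 14 mm across, from 67 to 95 mm above the bench; this point is 82 mm above the bench.
- stone_blue: Blue sharpening stone, 68 x 110 x 20 mm, lying at the near right of the box: leave alone. Origin under its centre.
- folding_rule: Folded wooden rule, 27 x 150 x 16 mm, lying to the right of the open pencil box: leave alone. Origin under its centre.

How it is judged:
By the outcome, as a careful person would: the job done as asked, in the order asked, and still so for the second after the job is handed in, with the robot touching nothing.
It also fails if it takes over 50 s, if anything falls off the work surface, if the arm or the gripper's body presses on something with over 40 N, if the wrist force passes 120 N, or if a joint passes its speed limit or range.

## Robot

A 6-joint arm with a two-finger parallel gripper is mounted at the origin on a cart in front of the work surface, level with it; the furniture and walls round the work are solid. World frame = base frame: x ahead of the robot, y to its left, z up, the work surface at z = 0. Lengths are in m, angles in rad, forces in N, time in s.
With the tool pointing down it reaches from about 0.25 to 0.775 m from the base axis. Payload 4 kg.
Tool frame: the origin (TCP) lies on the centre line of the jaws, within the pads' length; the fingertips stand 19 mm ahead of it and the grasp point (between the pads) is the TCP; x points along the fingers, z is the direction in which the jaws open and shut, and the axes are right-handed (so a half turn about x gives the same grasp; the last joint's range is limited). The gripper opens to 94 mm and grips with 3 to 60 N. Pads are 16 mm wide; open, the fingers measure 119 mm over their backs; the gripper's body (75 mm by 177 mm) begins 78 mm behind the grasp point.
Start: joints at [1.161, 0.087, 1.371, -0, 1.684, -0.103], TCP at [0.166, 0.524, 0.225] pointing down, gripper open.
Joint ranges: [-3.1, 3.1], [-0.76, 2.03], [0.27, 2.55], [-1.08, 4.22], [0.17, 2.65], [-2.57, 2.57]. Speed limits (rad/s): [2.79, 2.79, 3.14, 3.14, 3.14, 3.14].

## Interface

Orientations are given as [roll, pitch, yaw] about the fixed x, y, z axes, in that order (R = Rz(yaw) Ry(pitch) Rx(roll)).
In Python, from bench import robot, snapshot, camera_params gives the robot as it stands.
- The arm moves only by the tool step_arm, never from a script. Its argument "motion" is text: rows parted by semicolons, each of 7 numbers parted by spaces: the opening in per cent of the stroke, from 0 (shut) to 100 (fully open), then the shift along the tool's x, y, z in cm, then the turn, a rotation vector about the tool's x, y, z in rad. A call has 1 to 20 rows; each row shifts and turns the commanded pose from where the row before left it, along the tool's axes as they then stand; what a row does not reach is not made up. A row lasts 1/12 s, in which the tool goes at most 41.7 mm and 7.16 degrees, less where a joint would pass 70% of its speed; a pose out of reach is approached as far as the arm can. A call with a gripper value outside its range is refused whole. The fingers move at their own pace and stop on an object; the grip force is fixed at half the most. Time passes only in rows, so rows that do not move let the fingers close. It gives the time, the measured TCP pose, the force and the opening at its end, in the units of the state.
- robot.get_obs(): the state, without advancing time (a new reading comes with each control period).
- snapshot(name): name is "side" or "top" or "wrist"; returns the picture (400x640x3 uint8, red, green, blue); there is no depth.
- camera_params(name): a dict with "fx", "fy", "cx", "cy" (pixels), "R" (3x3) and "t" (3): a world point X has camera coordinates R X + t. Camera axes: x right, y down, z forward; pixel columns grow to the right and rows downward; lengths in m; the calibration is good to about 2 mm. A picture is of the moment at which its call begins: read the wrist's pose just before it. camera_params takes no time and is no camera call; for the wrist camera it gives the pose at the moment of the call.
- robot.close_job(): hands the job in, once; it reports no verdict.
The state is a dict: "time": time; "joint_positions": joint angles; "qvel": joint speeds; "joint_torque": joint torques, N m; "tool_pos": TCP position; "ee_rot": TCP orientation; "wrist_force": force on the tool from outside, world axes, zero at the start; "wrist_torque": the same for the moment, N m; "width": finger opening in m.
Only numpy, scipy, OpenCV 4.12 (cv2) and the standard library are available. Lean on these libraries where they do the work, as an engineer would, in place of code of your own. Each camera call takes 0.05 s, during which the arm holds its last target.

## Working session

There is one attempt and no reset: what is moved stays moved. The work goes in short steps, Python scripts to look and compute and a tool call to move; the robot and the scene stay as the last step left them, time stands still between calls to the robot, and variables do not carry over. Pictures are saved under pics/ and viewed, and the job is handed in when it is done.

Besides the shell and the picture viewer there is one more tool, called after ">>>" as name(argument=value, ...) on one line, values as JSON. step_arm: Moves the arm, as the interface text tells. Its arguments: {"type":"object","properties":{"motion":{"type":"string"}},"required":["motion"]}

```bash
mkdir -p pics && python3 - <<'E'
from bench import robot, snapshot, camera_params
import cv2
for n in ("top","side","wrist"):
    cv2.imwrite(f"pics/{n}0.png", snapshot(n)[:,:,::-1])
    p=camera_params(n); print(n,p)
o=robot.get_obs(); print(o)
E
```

```text
top {'fx': 405.5887017322551, 'fy': 405.5887017322551, 'cx': 315.7639115808668, 'cy': 202.13015339388463, 'R': array([[-0.02190587, -0.99975788,  0.00207816],
       [-0.98301792,  0.02116017, -0.18228554],
       [ 0.18219743, -0.006036  , -0.98324344]]), 't': array([0.00240119, 0.50895682, 0.96319476])}
side {'fx': 462.03529268429236, 'fy': 462.03529268429236, 'cx': 319.321158739334, 'cy': 198.1901489107994, 'R': array([[-0.9996301 ,  0.01399747,  0.02331796],
       [-0.01495552,  0.43319362, -0.9011768 ],
       [-0.02271538, -0.90119219, -0.43282405]]), 't': array([0.50513984, 0.0794839 , 1.26064266])}
wrist {'fx': 279.2779879724204, 'fy': 279.2779879724204, 'cx': 314.27851146724566, 'cy': 200.4989595716791, 'R': array([[ 0.30251849,  0.95314298, -0.00100872],
       [ 0.91642679, -0.29057388,  0.27518857],
       [ 0.26200094, -0.08417405, -0.96138974]]), 't': array([-0.54965114, -0.02877069,  0.39074216])}
{'time': 0.15, 'joint_positions': array([ 1.16091880e+00,  8.77524667e-02,  1.37188350e+00, -2.15359814e-05,
        1.68361353e+00, -1.03096222e-01]), 'qvel': array([ 0.00034752, -0.00265408, -0.00577582, -0.00123361,  0.00016257,
       -0.00020024]), 'joint_torque': array([ 1.65302830e-03, -3.40643120e+01, -3.02792680e+01,  7.19647296e-02,
        3.05347529e-02, -1.30683461e-04]), 'tool_pos': array([0.1659478 , 0.52395674, 0.22360292]), 'ee_rot': array([ 3.05141375,  1.56913935, -1.96775894]), 'wrist_force': array([-0.45671199, -1.14515909, -0.47871217]), 'wrist_torque': array([0.00576946, 0.02121785, 0.01006749]), 'width': 0.09402880895551383}
```

View pics/top0.png

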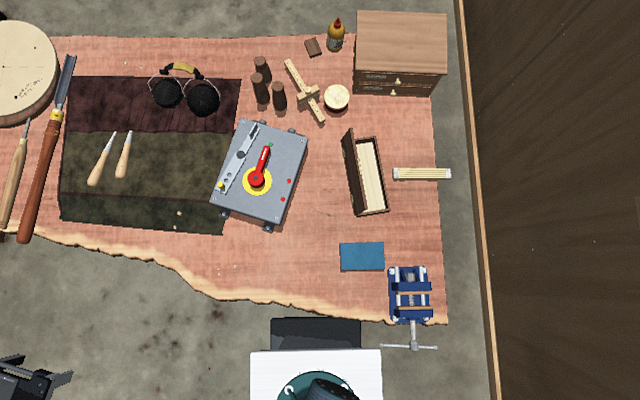

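View pics/side0.png

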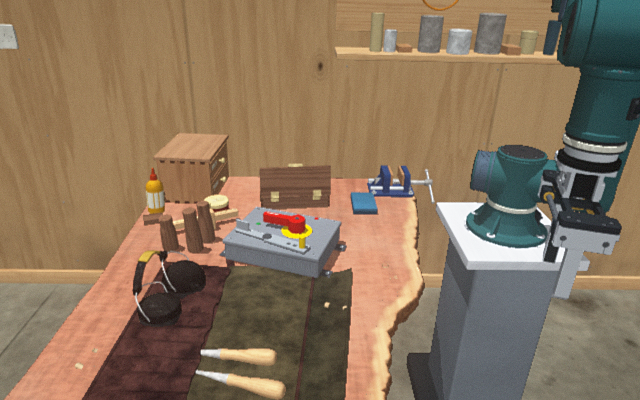

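View pics/wrist0.png

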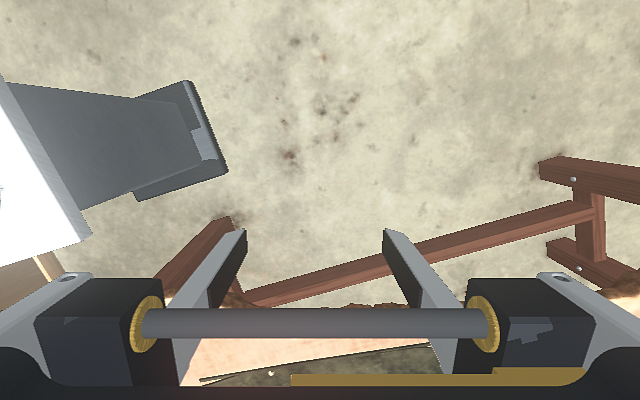

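The top view shows the box around (258,172), the red hub at (257,178) with its lever toward (267,148), the yellow stud near (220,185) and the red dots near (289,181) and (283,199). Next I'll measure these precisely.

```bash
cat > h.py <<'E'
import numpy as np, cv2
from bench import robot, snapshot, camera_params
def ray(n,uv,z,P=None):
    p=P or camera_params(n); d=np.array([(uv[0]-p['cx'])/p['fx'],(uv[1]-p['cy'])/p['fy'],1.])
    R=np.array(p['R']); c=-R.T@p['t']; w=R.T@d
    return c+w*(z-c[2])/w[2]
def proj(n,X):
    p=camera_params(n); q=p['R']@np.array(X)+p['t']; return np.array([p['fx']*q[0]/q[2]+p['cx'],p['fy']*q[1]/q[2]+p['cy']])
def blobs(im,lo,hi,roi,mn=3):
    h=cv2.cvtColor(im,cv2.COLOR_RGB2HSV); m=cv2.inRange(h,np.array(lo),np.array(hi))
    k=np.zeros_like(m);x0,y0,x1,y1=roi;k[y0:y1,x0:x1]=m[y0:y1,x0:x1]
    n,l,s,c=cv2.connectedComponentsWithStats(k)
    return k,[(s[i,4],c[i].round(1),s[i,:4]) for i in range(1,n) if s[i,4]>=mn]
E
python3 - <<'E'
from h import *
im=cv2.imread('pics/top0.png')[:,:,::-1].copy()
roi=(200,110,315,240)
for nm,lo,hi in (("red",(0,150,80),(8,255,255)),("red2",(172,150,80),(180,255,255)),("yel",(22,150,100),(34,255,255)),("grn",(45,90,60),(90,255,255))):
    k,b=blobs(im,lo,hi,roi); print(nm)
    for x in b: print(x)
cv2.imwrite('pics/topc.png',cv2.resize(im[110:240,200:320,::-1],None,fx=4.5,fy=4.5,interpolation=cv2.INTER_CUBIC))
im=cv2.imread('pics/side0.png'); cv2.imwrite('pics/sidec.png',cv2.resize(im[195:285,215:355],None,fx=5.5,fy=5.5,interpolation=cv2.INTER_CUBIC))
E
```

```text
red
(np.int32(289), array([258.7, 169.6]), array([248, 146,  22,  40], dtype=int32))
(np.int32(12), array([288.5, 180.5]), array([287, 179,   4,   4], dtype=int32))
(np.int32(12), array([282.5, 198.5]), array([281, 197,   4,   4], dtype=int32))
red2
(np.int32(12), array([250.6, 173.7]), array([248, 171,   8,   8], dtype=int32))
(np.int32(3), array([261., 172.]), array([261, 171,   1,   3], dtype=int32))
(np.int32(6), array([262.7, 177.5]), array([262, 175,   2,   6], dtype=int32))
(np.int32(5), array([249.4, 181.6]), array([249, 180,   2,   4], dtype=int32))
yel
(np.int32(224), array([256.6, 182.9]), array([243, 167,  29,  28], dtype=int32))
(np.int32(18), array([219.9, 184.2]), array([218, 182,   5,   5], dtype=int32))
grn
(np.int32(15), array([269.7, 143.7]), array([268, 142,   5,   4], dtype=int32))
```

View pics/topc.png

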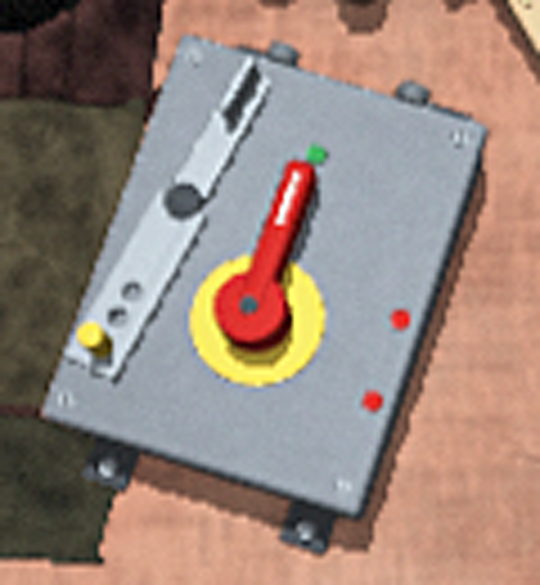

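View pics/sidec.png

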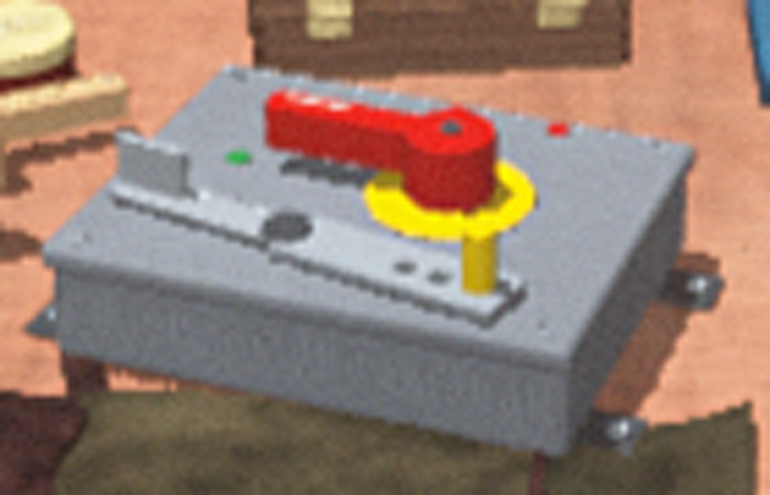

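```bash
python3 - <<'E'
from h import *
P=camera_params('top')
f=lambda x,y:((x+.5)/4.5+200-.5,(y+.5)/4.5+110-.5)
pts=[(f(183,37),.06,(117,92)),(f(485,128),.06,(117,-92)),(f(360,515),.06,(-117,-92)),(f(42,415),.06,(-117,92)),
((288.5,180.5),.06,None),((282.5,198.5),.06,None),((269.7,143.7),.06,(70,-5)),(f(248,303),.094,(-30,-5)),(f(184,200),.07,(20,55))]
W=np.array([ray('top',u,z,P)[:2] for u,z,b in pts]); 
i=[k for k,p in enumerate(pts) if p[2]]
B=np.array([pts[k][2] for k in i])/1000; A=W[i]
cb,ca=B.mean(0),A.mean(0); U,S,V=np.linalg.svd((B-cb).T@(A-ca)); R=(V.T@U.T); t=ca-R@cb
yaw=np.arctan2(R[1,0],R[0,0]); print('yaw',yaw,'t',t,np.linalg.det(R)); print('res mm',((B@R.T+t-A)*1000).round(1).tolist())
print('box coords of all', ((W-t)@R*1000).round(1).tolist())
tip=ray('top',f(303,163),.095,P)[:2]; st=ray('top',f(92,334),.095,P)[:2]
for n,q in(('tip',tip),('stud',st)): print(n,q,'box',(R.T@(q-t)*1000).round(1))
# side view
g=lambda x,y:((x+.5)/5.5+215-.5,(y+.5)/5.5+195-.5)
for n,uv,z in (('hub',(452,127),.094),('studtop',(480,232),.095),('pivot',(288,226),.07),('grn',(239,158),.06),('red',(558,130),.06),('c1',(565,355),.06),('c2',(48,250),.06),('c4',(692,150),.06),('tip',(268,105),.095)):
    q=ray('side',g(*uv),z)[:2]; print(n,q,'box',(R.T@(q-t)*1000).round(1))
E
```

```text
yaw -0.3252195904396808 t [0.59296187 0.13086792] 1.0000000000000002
res mm [[3.7, 1.3], [2.6, -2.7], [-1.4, 0.5], [-1.3, 1.7], [-1.2, -0.6], [-1.8, -1.0], [-0.6, 0.7]]
box coords of all [[113.9, 89.6], [113.6, -90.3], [-115.5, -92.1], [-115.2, 90.8], [-5.6, -78.9], [-53.2, -79.0], [70.9, -4.0], [-28.6, -3.5], [20.8, 54.5]]
tip [0.64167267 0.10725604] box [53.7 -6.8]
stud [0.54929834 0.21917006] box [-69.6  69.7]
hub [0.56234503 0.13701644] box [-31.  -4.]
studtop [0.54862488 0.22643291] box [-72.5  76.4]
pivot [0.62887157 0.18107162] box [18. 59.]
grn [0.65743883 0.1052564 ] box [69.3 -3.7]
red [0.51596948 0.07482747] box [-55.1 -77.7]
c1 [0.51465587 0.26012186] box [-115.5   97.5]
c2 [0.72767145 0.18611873] box [110.   95.4]
c4 [0.4559038  0.09207077] box [-117.5  -80.6]
tip [0.64210674 0.12112723] box [49.7  6.5]
```

```bash
cat >> h.py <<'E'
from scipy.spatial.transform import Rotation as Ro
YAW=-0.3252; T=np.array([0.5934,0.1323])
def b2w(x,y): c,s=np.cos(YAW),np.sin(YAW); return T+np.array([c*x-s*y,s*x+c*y])/1000
def w2b(p): c,s=np.cos(YAW),np.sin(YAW); d=(np.array(p)[:2]-T)*1000; return np.array([c*d[0]+s*d[1],-s*d[0]+c*d[1]])
def tool():
    o=robot.get_obs(); return o,np.array(o['tool_pos']),Ro.from_euler('xyz',o['ee_rot']).as_matrix()
def delta(pos,zyaw,verbose=True):
    "shift in tool axes (cm) to pos, rotvec in tool axes to make tool x down and z at world yaw"
    o,p,R=tool(); z=np.array([np.cos(zyaw),np.sin(zyaw),0]); x=np.array([0,0,-1.]); G=np.stack([x,np.cross(z,x),z],1)
    print('q',o['joint_positions'].round(3),'t',round(o['time'],2),'pos',p.round(4),'zyaw',np.arctan2(R[1,2],R[0,2]).round(3),'F',o['wrist_force'].round(1),'w',round(o['width'],4))
    print('shift cm',(R.T@(np.array(pos)-p)*100).round(2),'rotvec',Ro.from_matrix(R.T@G).as_rotvec().round(3))
E
python3 - <<'E'
from h import *
a=YAW-0.03
p=b2w(-30,-5)+.06*np.array([np.cos(a),np.sin(a)])
for s in (1,-1): delta([*p,.20],a+s*np.pi/2)
print(p)
E
```

```text
q [ 1.161  0.088  1.372 -0.     1.684 -0.103] t 0.15 pos [0.1659 0.524  0.2236] zyaw 1.264 F [-0.5 -1.1 -0.5] w 0.094
shift cm [  2.39 -55.56 -25.16] rotvec [ 0.048 -0.002 -0.   ]
q [ 1.161  0.088  1.372 -0.     1.684 -0.103] t 0.15 pos [0.1659 0.524  0.2236] zyaw 1.264 F [-0.5 -1.1 -0.5] w 0.094
shift cm [  2.39 -55.56 -25.16] rotvec [-3.093e+00  0.000e+00 -3.000e-03]
[0.61962952 0.11628034]
```

>>> step_arm(motion="34 0 -2.78 -1.26 0.0024 0 0;34 0 -2.78 -1.26 0.0024 0 0;34 0 -2.78 -1.26 0.0024 0 0;34 0 -2.78 -1.26 0.0024 0 0;34 0 -2.78 -1.26 0.0024 0 0;34 0 -2.78 -1.26 0.0024 0 0;34 0 -2.78 -1.26 0.0024 0 0;34 0 -2.78 -1.26 0.0024 0 0;34 0 -2.78 -1.26 0.0024 0 0;34 0 -2.78 -1.26 0.0024 0 0;34 0 -2.78 -1.26 0.0024 0 0;34 0 -2.78 -1.26 0.0024 0 0;34 0 -2.78 -1.26 0.0024 0 0;34 0 -2.78 -1.26 0.0024 0 0;34 0 -2.78 -1.26 0.0024 0 0;34 0 -2.78 -1.26 0.0024 0 0;34 0 -2.78 -1.26 0.0024 0 0;34 0 -2.78 -1.26 0.0024 0 0;34 0 -2.78 -1.26 0.0024 0 0;34 0 -2.78 -1.26 0.0024 0 0")

```text
time: 1.82
tool_pos: [0.6113, 0.1047, 0.2239]
ee_rot: [1.823, 1.57, 3.039]
wrist_force: [-0.1, -0.1, -0.1]
width: 0.0318
```

```bash
python3 - <<'E'
from h import *
a=YAW-0.03
p=b2w(-30,-5)+.06*np.array([np.cos(a),np.sin(a)])
delta([*p,.20],a+np.pi/2)
P=camera_params('wrist'); np.save('w1.npy',P,allow_pickle=True)
cv2.imwrite('pics/w1.png',snapshot('wrist')[:,:,::-1])
E
```

```text
q [ 0.078  0.245  1.19   0.     1.707 -1.137] t 1.82 pos [0.6113 0.1047 0.2239] zyaw 1.216 F [-0.1 -0.1 -0.1] w 0.0318
shift cm [ 2.39 -0.38  1.37] rotvec [ 0.    -0.    -0.001]
```

View pics/w1.png

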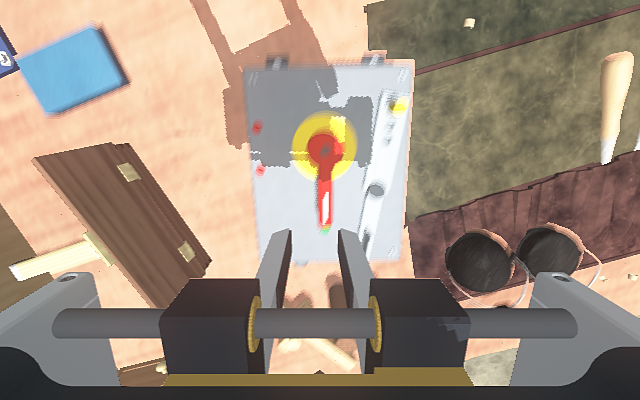

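The wrist view is slightly blurred by motion. It shows the hub near (323,150), the lever end near (325,228) and the stud near (398,107). I'll take another now that the arm has settled.

```bash
python3 - <<'E'
from h import *
snapshot('wrist')
P=camera_params('wrist'); im=snapshot('wrist')
cv2.imwrite('pics/w2.png',cv2.resize(im[50:270,230:430,::-1],None,fx=2.7,fy=2.7,interpolation=cv2.INTER_CUBIC))
import pickle; pickle.dump(P,open('w2.pkl','wb'))
for nm,lo,hi in (("red",(0,150,80),(8,255,255)),("yel",(22,150,100),(34,255,255)),("grn",(45,90,60),(90,255,255))):
    for x in blobs(im,lo,hi,(235,60,415,240))[1]: print(nm,x, ray('wrist',x[1],.06,P).round(4), w2b(ray('wrist',x[1],.06,P)).round(1))
E
```

```text
red (np.int32(61), array([259.6, 121.2]), array([256, 117,   8,   9], dtype=int32)) [0.5173 0.0735 0.06  ] [-53.3 -80. ]
red (np.int32(1682), array([328.7, 160.4]), array([310, 124,  38,  98], dtype=int32)) [0.5852 0.1305 0.06  ] [-7.2 -4.3]
red (np.int32(55), array([263. , 164.4]), array([259, 161,   9,   8], dtype=int32)) [0.5628 0.0578 0.06  ] [ -5.2 -80.4]
yel (np.int32(77), array([402.3,  99.3]), array([393,  93,  19,  14], dtype=int32)) [0.551  0.2279 0.06  ] [-70.7  77. ]
yel (np.int32(1679), array([325.7, 134.1]), array([296, 108,  64,  65], dtype=int32)) [0.5563 0.1374 0.06  ] [-36.8  -7. ]
yel (np.int32(3), array([342.3, 168.3]), array([342, 168,   2,   2], dtype=int32)) [0.5994 0.1422 0.06  ] [ 2.5 11.3]
grn (np.int32(46), array([328.9, 224.4]), array([325, 222,   9,   7], dtype=int32)) [0.6593 0.1041 0.06  ] [71.4 -5.7]
```

View pics/w2.png

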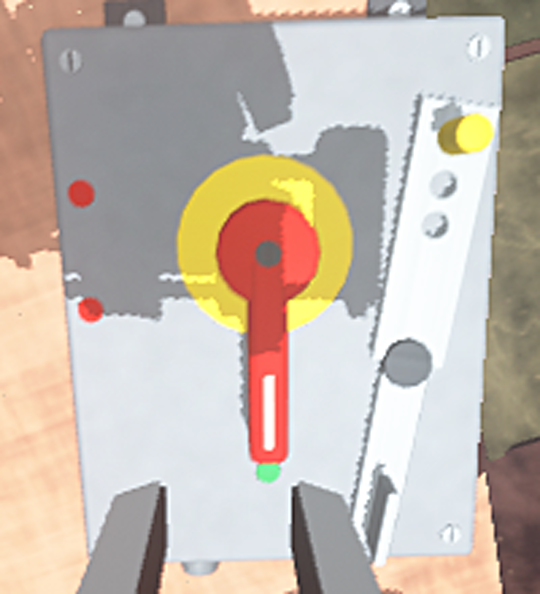

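```bash
python3 - <<'E'
from h import *
import pickle; P=pickle.load(open('w2.pkl','rb'))
for n,u,z in (('hub',(328.9,143.7),.094),('tip',(329.6,220.4),.095),('stud',(405.6,98.9),.095),('piv',(381.1,184.1),.07)):
    p=ray('wrist',u,z,P); print(n,p.round(4),w2b(p).round(1))
a=YAW-0.02
p=b2w(-30,-5)+.06*np.array([np.cos(a),np.sin(a)])
delta([*p,.095],a+np.pi/2)
E
```

```text
hub [0.5644 0.1365 0.094 ] [-28.8  -5.3]
tip [0.642  0.1093 0.095 ] [53.4 -6.3]
stud [0.5504 0.2204 0.095 ] [-68.9  69.8]
piv [0.6303 0.1774 0.07  ] [20.6 54.5]
q [ 0.078  0.246  1.191  0.     1.706 -1.135] t 1.97 pos [0.6112 0.1043 0.223 ] zyaw 1.213 F [-0.4 -0.5 -0.1] w 0.0319
shift cm [12.8  -0.4   1.49] rotvec [-0.013 -0.001 -0.002]
```

>>> step_arm(motion="34 1 -0.2 0.75 -0.013 0 0;34 1 -0.2 0.75 0 0 0;34 2 0 0 0 0 0;34 2 0 0 0 0 0;34 2 0 0 0 0 0;34 2 0 0 0 0 0;34 1.5 0 0 0 0 0;34 1.3 0 0 0 0 0;34 0 0 0 0 0 0;34 0 0 0 0 0 0")

```text
time: 2.8
tool_pos: [0.6184, 0.1198, 0.0953]
ee_rot: [1.89, 1.568, 3.121]
wrist_force: [-0.1, 0.2, 0.2]
width: 0.0317
```

```bash
python3 - <<'E'
from h import *
a=YAW-0.02
p=b2w(-30,-5)+.06*np.array([np.cos(a),np.sin(a)])
delta([*p,.095],a+np.pi/2)
cv2.imwrite('pics/w3.png',snapshot('wrist')[:,:,::-1])
E
```

```text
q [ 0.101  0.32   1.354  0.     1.47  -1.129] t 2.8 pos [0.6184 0.1198 0.0953] zyaw 1.231 F [-0.1  0.2  0.2] w 0.0317
shift cm [ 0.03 -0.23 -0.23] rotvec [ 0.005 -0.001 -0.002]
```

View pics/w3.png

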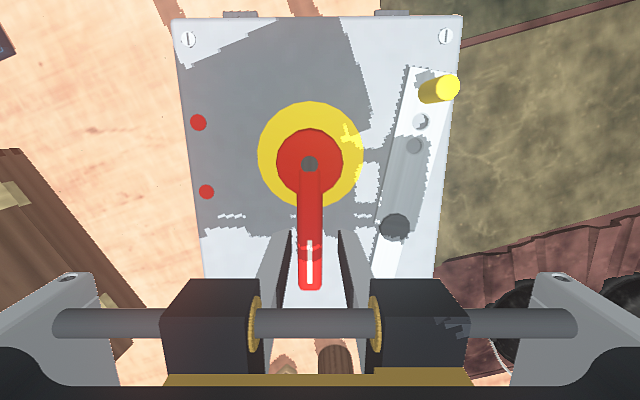

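>>> step_arm(motion="34 0 -0.2 -0.48 0.04 0 0;34 0 0.02 -0.48 0.08 0 0;34 0 0.02 -0.48 0.08 0 0;34 0 0.02 -0.48 0.08 0 0;34 0 0.02 -0.48 0.08 0 0;34 0 0.02 -0.48 0.08 0 0;34 0 0.02 -0.48 0.08 0 0;34 0 0.02 -0.48 0.08 0 0;34 0 0.02 -0.48 0.08 0 0;34 0 0.02 -0.48 0.08 0 0;34 0 0.02 -0.48 0.08 0 0;34 0 0.02 -0.48 0.08 0 0;34 0 0.02 -0.48 0.08 0 0;34 0 0.02 -0.48 0.08 0 0;34 0 0.02 -0.48 0.08 0 0;34 0 0.02 -0.48 0.08 0 0")

```text
time: 4.18
tool_pos: [0.5659, 0.0756, 0.0988]
ee_rot: [-0.046, 1.563, -0.061]
wrist_force: [3.8, -0.6, -2.6]
width: 0.0321
```

```bash
python3 - <<'E'
from h import *
o,p,R=tool(); c=w2b(p)-np.array([-30,-5]); print('box',w2b(p),'r',np.hypot(*c),'ang cw',-np.arctan2(c[1],c[0]))
a=YAW-np.pi/2
q=b2w(-30,-5)+.06*np.array([np.cos(a),np.sin(a)])
delta([*q,.095],a+np.pi/2)
cv2.imwrite('pics/w4.png',snapshot('wrist')[:,:,::-1])
E
```

```text
box [ -7.99050325 -62.4829331 ] r 61.55246173311329 ang cw 1.205128579751582
q [ 3.400e-02  1.850e-01  1.513e+00 -1.000e-03  1.435e+00  4.900e-02] t 4.18 pos [0.5659 0.0756 0.0988] zyaw -0.015 F [ 3.8 -0.6 -2.6] w 0.0321
shift cm [ 0.36  0.43 -2.18] rotvec [ 0.31   0.008 -0.001]
```

View pics/w4.png

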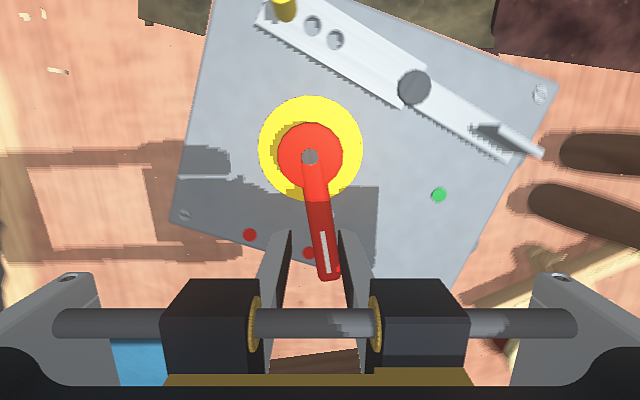

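>>> step_arm(motion="34 0.1 0.02 -0.48 0.06 0 0;34 0.1 0.02 -0.48 0.08 0 0;34 0.1 0.02 -0.48 0.08 0 0;34 0.03 0.02 -0.48 0.08 0 0;34 0 0.03 -0.48 0.03 0 0;34 0 0.03 -0.3 0.02 0 0;34 0 0.02 -0.2 0.02 0 0;34 0 0 0 0 0 0")

```text
time: 4.9
tool_pos: [0.5375, 0.0826, 0.0954]
ee_rot: [0.283, 1.564, -0.097]
wrist_force: [5.1, -1.8, 3.3]
width: 0.032
```

```bash
python3 - <<'E'
from h import *
o,p,R=tool(); c=w2b(p)-np.array([-30,-5]); print('box',w2b(p),'r',np.hypot(*c),'ang cw',-np.arctan2(c[1],c[0]))
a=YAW-np.pi/2
q=b2w(-30,-5)+.06*np.array([np.cos(a),np.sin(a)])
delta([*q,.095],a+np.pi/2)
cv2.imwrite('pics/w5.png',snapshot('wrist')[:,:,::-1])
E
```

```text
box [-37.14268231 -64.9349148 ] r 60.35902519244106 ang cw 1.689410878887651
q [ 4.900e-02  1.300e-01  1.583e+00 -1.000e-03  1.422e+00  4.300e-01] t 4.9 pos [0.5375 0.0826 0.0954] zyaw -0.381 F [ 5.1 -1.8  3.3] w 0.032
shift cm [0.05 0.03 0.71] rotvec [-0.056  0.006 -0.002]
```

View pics/w5.png

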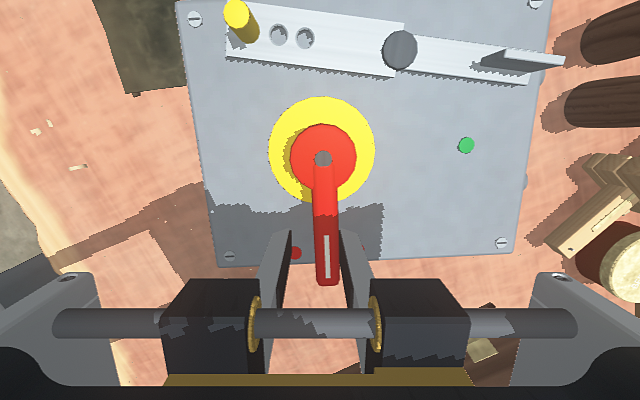

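>>> step_arm(motion="34 0 0 -0.1 0 0 0;34 0 0 -0.1 0 0 0;34 0 0 -0.1 0 0 0;34 0 0 0 0 0 0")

```text
time: 5.28
tool_pos: [0.5372, 0.0828, 0.0953]
ee_rot: [0.204, 1.559, -0.176]
wrist_force: [10.7, -4.2, 0.2]
width: 0.032
```

>>> step_arm(motion="34 0 0 0.4 0 0 0;34 0 0 0.4 0 0 0;34 0 0 0.3 0 0 0;34 -1.5 0 0 0 0 0;34 -2.5 0 0 0 0 0;34 -2.5 0 0 0 0 0;34 -1.5 0 0 0 0 0;34 0 0 0 0 0 0;34 0 0 0 0 0 0")

```text
time: 6.03
tool_pos: [0.5426, 0.0802, 0.1731]
ee_rot: [2.493, 1.57, 2.113]
wrist_force: [-0.2, -0.3, -0.5]
width: 0.0322
```

```bash
python3 - <<'E'
from h import *
import pickle
q=b2w(-70.7,70.1); b=YAW+np.pi-.165
delta([*q,.175],b-np.pi/2)
P=camera_params('wrist');im=snapshot('wrist');pickle.dump(P,open('w6.pkl','wb'))
cv2.imwrite('pics/w6.png',im[:,:,::-1])
im=snapshot('top');cv2.imwrite('pics/topc2.png',cv2.resize(im[110:240,200:320,::-1],None,fx=4.5,fy=4.5,interpolation=cv2.INTER_CUBIC))
E
```

```text
q [4.300e-02 1.000e-01 1.459e+00 1.000e-03 1.583e+00 4.240e-01] t 6.03 pos [0.5426 0.0802 0.1731] zyaw -0.38 F [-0.2 -0.3 -0.5] w 0.0322
shift cm [-0.18 13.33 -4.66] rotvec [-1.461e+00 -0.000e+00 -1.000e-03]
```

View pics/w6.png

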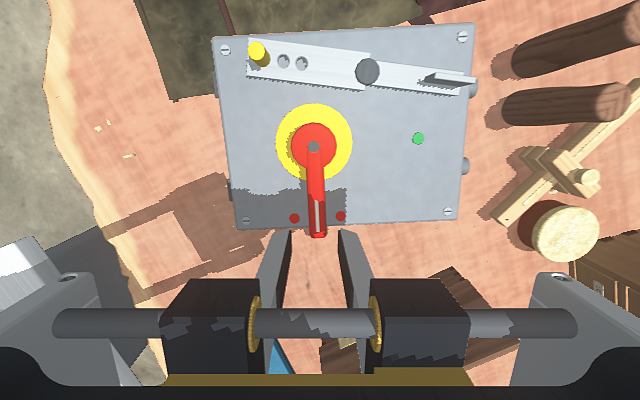

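View pics/topc2.png

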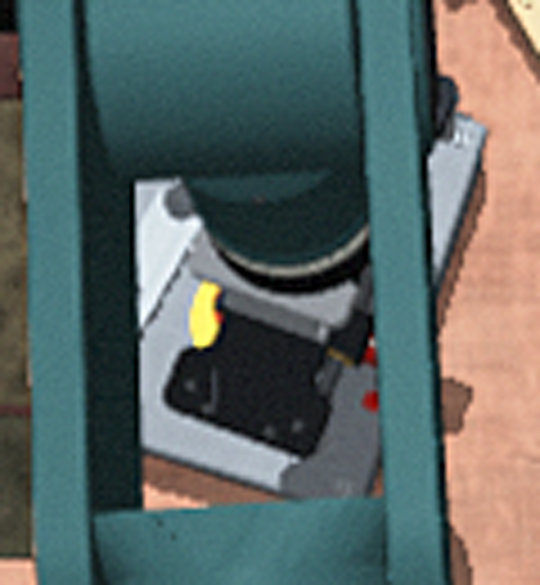

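```bash
python3 - <<'E'
from h import *
import pickle; P=pickle.load(open('w6.pkl','rb'))
r={}
for n,u,z in (('hub',(313.5,146.5),.094),('tip',(318.5,237),.095),('stud',(256,46),.095),('piv',(367.5,71),.07),('red1',(294.5,218),.06),('red2',(340.5,216),.06)):
    p=ray('wrist',u,z,P); r[n]=w2b(p); print(n,r[n].round(1))
d=r['tip']-r['hub']; print('handle',-np.arctan2(d[1],d[0])); d=r['stud']-r['piv']; print('hasp',np.arctan2(d[1],-d[0]))
E
```

```text
hub [-28.2  -5.9]
tip [-28.2 -87.9]
stud [-67.7  72.2]
piv [21.8 53.6]
red1 [-52.2 -80.5]
red2 [ -4.7 -80.9]
handle 1.5712907526659063
hasp 0.20561850030507972
```

>>> step_arm(motion="34 0 2.66 -0.93 0 0 0;34 0 2.66 -0.93 0 0 0;34 0 2.66 -0.93 0 0 0;34 0 2.66 -0.93 0 0 0;34 0 2.66 -0.93 0 0 0;34 0 0 0 -0.12 0 0;34 0 0 0 -0.12 0 0;34 0 0 0 -0.12 0 0;34 0 0 0 -0.12 0 0;34 0 0 0 -0.12 0 0;34 0 0 0 -0.12 0 0;34 0 0 0 -0.12 0 0;34 0 0 0 -0.12 0 0;34 0 0 0 -0.12 0 0;34 0 0 0 -0.12 0 0;34 0 0 0 -0.12 0 0;34 0 0 0 -0.12 0 0;34 0 0 0 0 0 0;34 0 0 0 0 0 0")

```text
time: 7.72
tool_pos: [0.5481, 0.2205, 0.1712]
ee_rot: [2.306, 1.567, -2.921]
wrist_force: [0.2, -0.2, 0.8]
width: 0.0321
```

```bash
python3 - <<'E'
from h import *
b0=.185
q=b2w(20-92*np.cos(b0),55+92*np.sin(b0)); b=YAW+np.pi-b0
delta([*q,.095],b-np.pi/2)
P=camera_params('wrist');im=snapshot('wrist')
cv2.imwrite('pics/w7.png',im[:,:,::-1])
print(proj('wrist',[*q,.095]))
for x in blobs(im,(22,150,100),(34,255,255),(200,0,440,400),8)[1]: print(x, w2b(ray('wrist',x[1],.09,P)).round(1))
E
```

```text
q [ 0.286  0.196  1.354  0.     1.595 -0.77 ] t 7.72 pos [0.5481 0.2205 0.1712] zyaw 1.056 F [ 0.2 -0.2  0.8] w 0.0321
shift cm [ 7.62 -0.03  0.31] rotvec [-0.005 -0.002 -0.003]
[317.02499921 213.60689117]
(np.int32(87), array([314.5, 211.8]), array([308, 201,  15,  22], dtype=int32)) [-71.3  69.6]
(np.int32(911), array([241.6, 235.7]), array([219, 222,  58,  35], dtype=int32)) [-61.1  -1.4]
(np.int32(31), array([282., 374.]), array([267, 374,  31,   1], dtype=int32)) [ 1.043e+02 -1.000e-01]
```

View pics/w7.png

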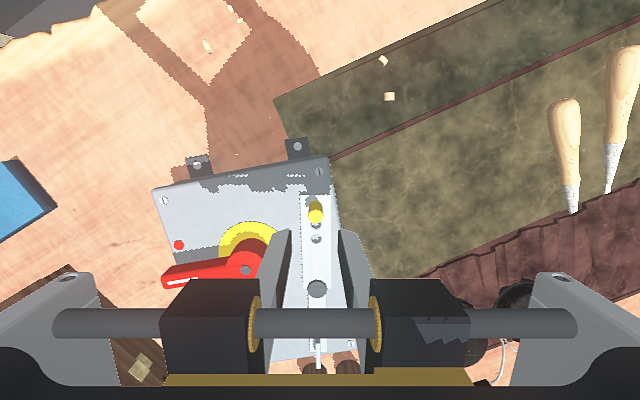

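>>> step_arm(motion="34 1.5 0 0.1 0 0 0;34 2 0 0.1 0 0 0;34 2 0 0 0 0 0;34 1.5 0 0 0 0 0;34 0.6 0 0 0 0 0;34 0 0 0 0 0 0")

```text
time: 8.27
tool_pos: [0.5485, 0.222, 0.0946]
ee_rot: [2.35, 1.566, -2.876]
wrist_force: [-0.3, 0.5, 0.2]
width: 0.0323
```

```bash
python3 - <<'E'
from h import *
b0=.185
q=b2w(20-92*np.cos(b0),55+92*np.sin(b0)); b=YAW+np.pi-b0
delta([*q,.095],b-np.pi/2)
cv2.imwrite('pics/w8.png',snapshot('wrist')[:,:,::-1])
E
```

```text
q [ 0.289  0.241  1.455  0.     1.45  -0.769] t 8.27 pos [0.5485 0.222  0.0946] zyaw 1.058 F [-0.3  0.5  0.2] w 0.0323
shift cm [-0.04 -0.05  0.14] rotvec [-0.003 -0.004 -0.004]
```

View pics/w8.png

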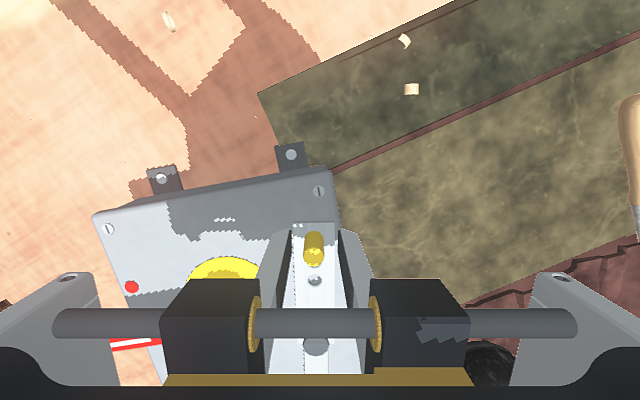

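The stud sits between the jaws, with its top near (314,245). Now the arc.

>>> step_arm(motion="34 0 -0.02 0.55 0.03 0 0;34 0 -0.02 0.6 0.065 0 0;34 0 -0.02 0.6 0.065 0 0;34 0 -0.02 0.6 0.065 0 0;34 0 -0.02 0.6 0.065 0 0;34 0 -0.02 0.6 0.065 0 0;34 0 -0.02 0.6 0.065 0 0;34 0 -0.02 0.6 0.065 0 0;34 0 -0.02 0.6 0.065 0 0;34 0 -0.02 0.6 0.065 0 0;34 0 -0.02 0.6 0.065 0 0;34 0 -0.02 0.6 0.065 0 0")

```text
time: 9.32
tool_pos: [0.6044, 0.2674, 0.0991]
ee_rot: [-0.218, 1.569, 0.092]
wrist_force: [-0.7, -1.5, -0.5]
width: 0.0318
```

```bash
python3 - <<'E'
from h import *
o,p,R=tool(); c=w2b(p)-np.array([20,55]); print('box',w2b(p),'r',np.hypot(*c),'ang cw',np.arctan2(c[1],-c[0]))
q=b2w(20,147); b=YAW+np.pi/2
delta([*q,.095],b-np.pi/2)
cv2.imwrite('pics/w9.png',snapshot('wrist')[:,:,::-1])
E
```

```text
box [-32.69100134 131.51314398] r 92.90103779291951 ang cw 0.9677265056144742
q [ 0.331  0.382  1.266 -0.     1.492  0.021] t 9.32 pos [0.6044 0.2674 0.0991] zyaw 0.31 F [-0.7 -1.5 -0.5] w 0.0318
shift cm [ 0.42 -1.88  5.16] rotvec [ 0.635  0.002 -0.   ]
```

View pics/w9.png

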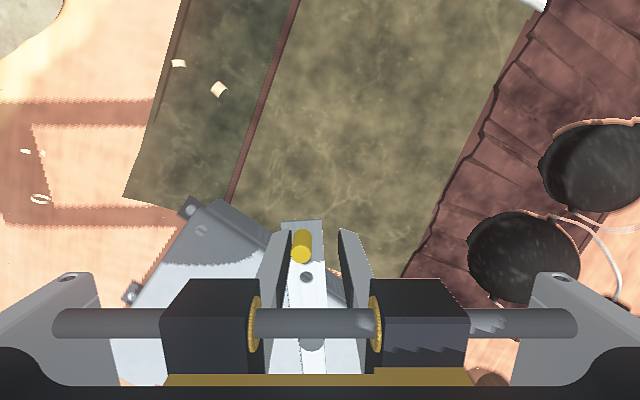

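```bash
python3 - <<'E'
from h import *
for u in ((203,97),(203,115),(220,95),(180,68),(200,73)):
    for z in (.05,.15): print(u,z,ray('top',u,z).round(3))
for u in ((155,250),(187,262),(205,275)):
    for z in (.05,.10,.15): print('side',u,z,ray('side',u,z).round(3))
print(b2w(30,147),b2w(118,147),b2w(118,185))
E
```

```text
(203, 97) 0.05 [0.793 0.279 0.05 ]
(203, 97) 0.15 [0.746 0.251 0.15 ]
(203, 115) 0.05 [0.743 0.278 0.05 ]
(203, 115) 0.15 [0.701 0.249 0.15 ]
(220, 95) 0.05 [0.798 0.235 0.05 ]
(220, 95) 0.15 [0.75  0.211 0.15 ]
(180, 68) 0.05 [0.876 0.342 0.05 ]
(180, 68) 0.15 [0.821 0.307 0.15 ]
(200, 73) 0.05 [0.861 0.289 0.05 ]
(200, 73) 0.15 [0.807 0.259 0.15 ]
side (155, 250) 0.05 [0.874 0.216 0.05 ]
side (155, 250) 0.1 [0.843 0.295 0.1  ]
side (155, 250) 0.15 [0.813 0.374 0.15 ]
side (187, 262) 0.05 [0.792 0.262 0.05 ]
side (187, 262) 0.1 [0.769 0.337 0.1  ]
side (187, 262) 0.15 [0.746 0.412 0.15 ]
side (205, 275) 0.05 [0.744 0.309 0.05 ]
side (205, 275) 0.1 [0.726 0.379 0.1  ]
side (205, 275) 0.15 [0.707 0.45  0.15 ]
[0.66879386 0.26201032] [0.7521815  0.23389447] [0.76432244 0.26990277]
```

>>> step_arm(motion="34 0.1 -0.02 0.6 0.06 0 0;34 0.1 -0.02 0.6 0.065 0 0;34 0.1 -0.02 0.6 0.065 0 0;34 0.1 -0.02 0.6 0.065 0 0;34 0 -0.02 0.6 0.065 0 0;34 0 -0.02 0.6 0.065 0 0;34 0 -0.02 0.6 0.065 0 0;34 0 -0.02 0.6 0.065 0 0;34 0 -0.03 0.5 0.05 0 0;34 0 -0.03 0.3 0.04 0 0;34 0 0 0 0 0 0")

```text
time: 10.28
tool_pos: [0.6596, 0.2678, 0.0945]
ee_rot: [0.703, 1.569, 0.411]
wrist_force: [0.8, -1.1, -0.1]
width: 0.0322
```

```bash
python3 - <<'E'
from h import *
o,p,R=tool(); c=w2b(p)-np.array([20,55]); print('box',w2b(p),'r',np.hypot(*c),'ang cw',np.arctan2(c[1],-c[0]))
q=b2w(20,147); b=YAW+np.pi/2
delta([*q,.095],b-np.pi/2)
cv2.imwrite('pics/w10.png',snapshot('wrist')[:,:,::-1])
E
```

```text
box [ 19.42568693 149.49905248] r 94.50079764151633 ang cw 1.5647189537451158
q [0.306 0.496 1.116 0.    1.527 0.597] t 10.28 pos [0.6596 0.2678 0.0945] zyaw -0.291 F [ 0.8 -1.1 -0.1] w 0.0322
shift cm [-0.05 -0.25  0.05] rotvec [ 0.034  0.002 -0.001]
```

View pics/w10.png

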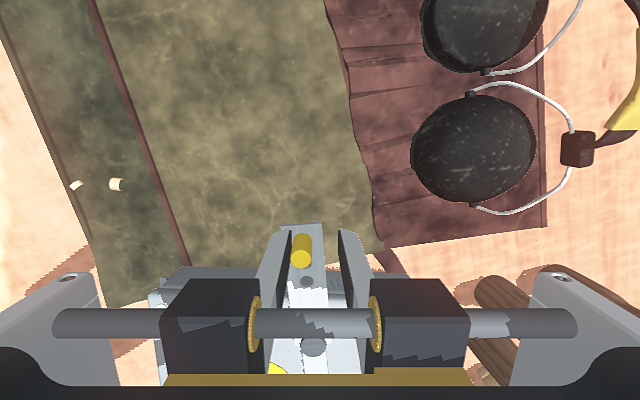

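>>> step_arm(motion="34 0 -0.1 0.3 0.03 0 0;34 0 -0.1 0.3 0 0 0;34 0 0 0.2 0 0 0;34 0 0 0.15 0 0 0;34 0 0 0 0 0 0")

```text
time: 10.75
tool_pos: [0.6674, 0.2627, 0.0935]
ee_rot: [0.319, 1.57, -0.002]
wrist_force: [-0.7, -0.2, -0.8]
width: 0.0318
```

```bash
python3 - <<'E'
from h import *
o,p,R=tool(); c=w2b(p)-np.array([20,55]); print('box',w2b(p),'F',o['wrist_force'])
E
```

```text
box [ 28.49781059 147.2297646 ] F [-0.69640212 -0.19641881 -0.83372066]
```

>>> step_arm(motion="34 0 0 0.1 0 0 0;34 0 0 0.1 0 0 0;34 0 0 0.1 0 0 0;34 0 0 0 0 0 0")

```text
time: 11.08
tool_pos: [0.6699, 0.262, 0.0932]
ee_rot: [2.891, 1.57, 2.571]
wrist_force: [-0.7, 0.5, 1.0]
width: 0.0321
```

>>> step_arm(motion="34 0 0 0.1 0 0 0;34 0 0 0.1 0 0 0;34 0 0 0.1 0 0 0;34 0 0 0 0 0 0")

```text
time: 11.42
tool_pos: [0.6702, 0.2619, 0.093]
ee_rot: [-2.983, 1.565, 2.98]
wrist_force: [-7.1, 2.6, 3.6]
width: 0.0322
```

```bash
python3 - <<'E'
from h import *
o,p,R=tool(); print('box',w2b(p),'F',o['wrist_force'])
cv2.imwrite('pics/w11.png',snapshot('wrist')[:,:,::-1])
E
```

```text
box [ 31.40291979 147.38016032] F [-7.14447352  2.59879552  3.55409783]
```

View pics/w11.png

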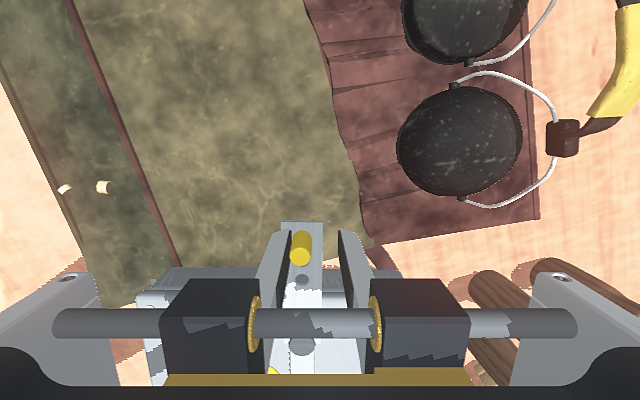

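>>> step_arm(motion="34 0 0 -0.4 0 0 0;34 0 0 -0.4 0 0 0;34 0 0 -0.4 0 0 0;34 -1.5 0 0 0 0 0;34 -2.5 0 0 0 0 0;34 -3 0 0 0 0 0;34 -3 0 0 0 0 0;34 -3 1 0 0 0 0;34 0 3 0 0 0 0;34 0 3 0 0 0 0;34 0 3 0 0 0 0;34 0 0 0 0 0 0;34 0 0 0 0 0 0;34 0 0 0 0 0 0")

```text
time: 12.63
tool_pos: [0.693, 0.359, 0.2227]
ee_rot: [-1.484, 1.57, -1.805]
wrist_force: [0.5, 0.0, 0.1]
width: 0.0319
```

```bash
python3 - <<'E'
from h import *
import pickle
o,p,R=tool(); print(p,o['wrist_force'])
P=camera_params('wrist');im=snapshot('wrist');pickle.dump(P,open('w12.pkl','wb'));cv2.imwrite('pics/w12.png',im[:,:,::-1])
im=snapshot('side');cv2.imwrite('pics/side2.png',cv2.resize(im[180:300,200:360,::-1],None,fx=5,fy=5,interpolation=cv2.INTER_CUBIC))
im=snapshot('top');cv2.imwrite('pics/top2.png',im[:,:,::-1])
E
```

```text
[0.69298728 0.35904637 0.22267686] [0.46606621 0.02852432 0.06565193]
```

View pics/w12.png

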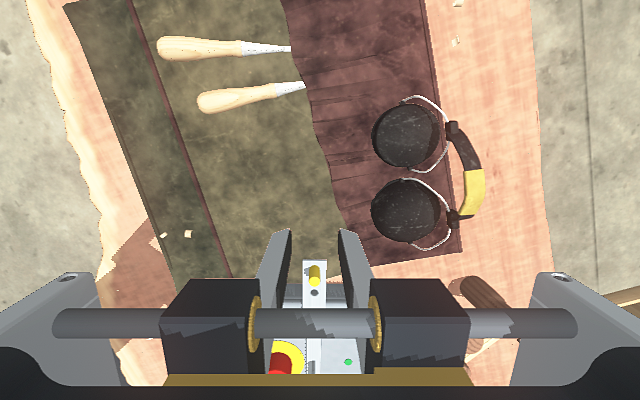

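View pics/side2.png

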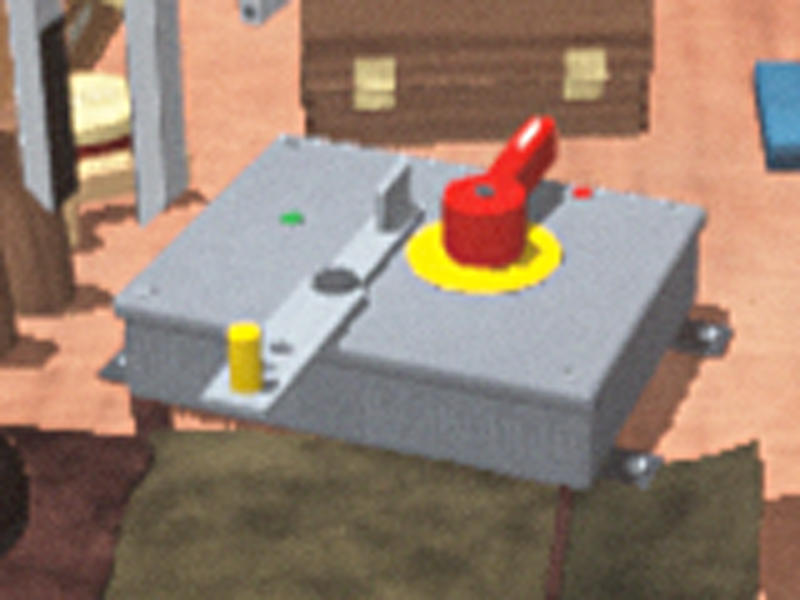

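View pics/top2.png

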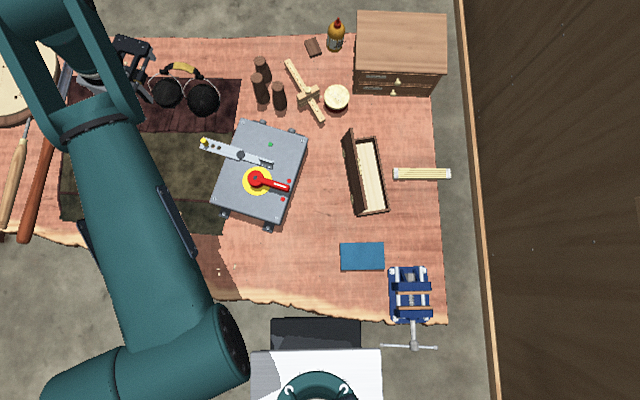

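```bash
python3 - <<'E'
from h import *
a=cv2.imread('pics/top0.png').astype(int); b=cv2.imread('pics/top2.png').astype(int)
print('diff stone/rule',abs(a-b)[235:275,335:390].max(),abs(a-b)[160:185,390:455].max())
im=b.astype(np.uint8)[:,:,::-1].copy()
cv2.imwrite('pics/topc3.png',cv2.resize(im[110:240,190:320,::-1],None,fx=4.5,fy=4.5,interpolation=cv2.INTER_CUBIC))
for x in blobs(im,(22,150,100),(34,255,255),(195,125,235,160))[1]: s=w2b(ray('top',x[1],.088)); print('stud',s,'ang',np.arctan2(s[1]-55,20-s[0]))
E
```

```text
diff stone/rule 20 18
stud [ 21.80867517 148.64362747] ang 1.5901083757184014
```

View pics/topc3.png

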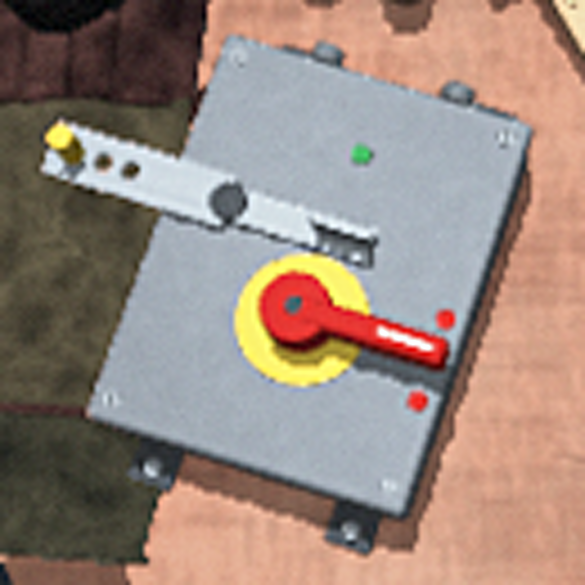

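```bash
python3 - <<'E'
from h import *
f=lambda x,y:((x+.5)/4.5+190-.5,(y+.5)/4.5+110-.5)
h=w2b(ray('top',f(294,304),.094));t=w2b(ray('top',f(445,347),.095));d=t-h;print(h,t,-np.arctan2(d[1],d[0]))
o=robot.get_obs(); print(o['wrist_force'],abs(o['qvel']).max(),o['time'])
E
```

```text
[-28.93899956  -5.70881184] [-27.38138029 -89.90684641] 1.5522989636532545
[ 0.11487292 -0.11359291  0.47793973] 0.004460410100129305 12.7833
```

Both joints are at their stops within measuring accuracy, and the robot is clear. Handing in.

```bash
python3 -c "
from bench import robot
print(robot.close_job())"
```

```text
the job is handed in; nothing more can be done
None
```

I turned the red handle clockwise to OFF first, then swung the hasp out clockwise by its yellow stud, and handed the job in at about 12.8 s. Both were moved with the jaws loosely around the part.

- **Handle:** it hit its stop, with force rising to about 11 N and almost no further movement. The wrist camera then gave 1.571 rad. The last top view gave 1.552 rad, which I put down to reading error at that resolution.
- **Hasp:** it hit its stop at about 8 N. The last top view gave 1.59 rad, with the stud and padlock holes beyond the box's edge.
- **Stone and rule:** comparing the first and last top views showed no sign that either had moved.
- **Robot:** it finished clear of everything, with the wrist force near zero.

The side camera's box positions differed from the top and wrist cameras by several millimetres. I relied on those two, which agreed to within about 1 to 2 mm.

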